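# Gauge two axle bushes for a large-scale model locomotive

### The arm

A 6-joint arm with a two-finger parallel gripper is mounted at the origin on the work surface. World frame = base frame: x ahead of the robot, y to its left, z up, the work surface at z = 0. Lengths are in m, angles in degrees, forces in N, time in s.
With the tool pointing down it reaches from about 0.35 to 0.875 m from the base axis. Payload 4.2 kg.
Tool frame: the origin (TCP) lies midway between the tips of the shut fingers; the grasp point (between the pads) lies 19 mm behind it; z points along the fingers, y is the line along which they close (so a half turn about z gives the same grasp; the last joint's range is limited). The gripper opens to 87 mm and grips with 3 to 60 N. Pads are 19 mm wide; open, the fingers measure 117 mm over their backs; the gripper's body (75 mm by 190 mm) begins 51 mm behind the grasp point.
Start: joints at [-56.287, 22.042, 0.453, 0, -68.411, -14.817], TCP at [0.202, -0.591, 0.201] pointing down, gripper open.
Joint ranges: [-179.83, 179.83], [-69.29, 118.12], [-61.27, 80.66], [-181.25, 117.63], [-171.15, -9.14], [-177.46, 177.46]. Speed limits (degrees/s): [159.86, 159.86, 180, 180, 180, 180].

### API

Orientations are given as a 3x3 rotation matrix whose columns are the frame's x, y, z axes.
In Python, from station import * gives the robot as it stands. The module is installed in compiled form; this text tells all that it offers.
- The arm moves only by the tool servo_tool, never from a script. Its argument "deltas" is a list of rows, each an object of numbers: "tx", "ty", "tz": the shift along the tool's x, y, z in mm; "ax", "ay", "az": the turn, a rotation vector about the tool's x, y, z in rad; "claw": the finger opening in mm, from 0 to 87. In form: [{"tx": .., "ty": .., "tz": .., "ax": .., "ay": .., "az": .., "claw": ..}, ...]. A call has 1 to 12 rows; each row is the pose to reach, as a shift and turn from the pose commanded when the call began, along the tool's axes at that moment; what a row does not reach only later rows make up. A row lasts 1/12 s, in which the tool goes at most 41.7 mm and 7.16 degrees, less where a joint would pass 70% of its speed; a pose out of reach is approached as far as the arm can. A call with a gripper value outside its range is refused whole. The fingers move at their own pace and stop on an object; the grip force is fixed at half the most. Time passes only in rows, so rows that repeat a pose let the fingers close. It gives the time, the measured TCP pose, the force, the opening and the grip force at its end, in the units of the state.
- sense(): the state, without advancing time (a new reading comes with each control period).
- capture(name): name is "side" or "top" or "wrist"; returns the picture (400x640x3 uint8, blue, green, red); there is no depth.
- calibration(name): a dict with "fx", "fy", "cx", "cy" (pixels), "dist" ([k1, k2, p1, p2, k3] as OpenCV has them; the pictures are not rectified), "cam_to_world" (4x4, takes a point from camera to world coordinates); the wrist camera has in their place "hand_eye" (4x4, takes a point from camera to tool coordinates, whose origin is the TCP and whose axes are the flange's). Camera axes: x right, y down, z forward; pixel columns grow to the right and rows downward; lengths in m; the calibration is good to about 2 mm. A picture is of the moment at which its call begins: read the wrist's pose just before it. calibration takes no time and is no camera call.
- finish_job(): hands the job in; it is judged then, once.
Trained networks look in the newest picture that a camera, given by its name, has taken for a name from the list of things; names that differ only in an ending like _2 or _b are one class to them, and where a whole thing is asked for, a point or a joint stands for the part that bears it (a point fixed in the world has none). Each returns a list of dicts, best first, with "confidence" (0 to 1); they miss things now and then, are a little off and sometimes report something else, mostly with a low value. They report only what shows in the picture. A call takes as long as a camera call. They do not tell look-alikes from the thing itself.
- recognise(label, camera): "xyz" ([x, y, z] in m, in the coordinates of the camera as it stood for that picture, good to about 4 mm: the middle of the surface that is visible of it).
- trace(label, camera): "mask" (400x640 bool, what is visible of it).
The state is a dict: "time_s": time; "joints": joint angles; "joint_velocities": joint speeds; "effort": joint torques, N m; "tcp_pos": TCP position; "ee_rot": TCP orientation; "wrist_force": force on the tool from outside, world axes, zero at the start; "moment": the same for the moment, N m; "gripper_width": opening from 0.0 (shut) to 1.0 (fully open); "gripper_force": force on a finger pad.
Only numpy, scipy, OpenCV 4.12 (cv2) and the standard library are available. Lean on these libraries where they do the work, as an engineer would, in place of code of your own. Each camera call takes 0.05 s, during which the arm holds its last target. There are 200 camera calls.

### The job

Sort the two brass axle bushes with the gauge pin. Slide the one whose bore is wide enough down over the pin until it sits on the blue base plate, and leave it there; stand the other one, whose bore is too tight for the pin, upright in the red reject tray.

Things in the scene. Friction and masses are not known exactly. Their poses are not given: they have to be found in the camera images.
- bush_wide: brass tube-shaped axle bush, outer diameter 44 mm, height 50 mm, through bore 30 mm (thin wall, 7 mm): fits the pin. About 0.35 kg. Stands upright on the bench; origin at the centre of its lower end, z along its axis (up)
- bush_tight: brass axle bush of the same outside (44 mm diameter, 50 mm high) but through bore only 16 mm (thick wall, 14 mm): does not go down the pin. About 0.55 kg. Stands upright on the bench; origin at the centre of its lower end, z along its axis (up)
- gauge: fixed gauge: blue square base plate 90 x 90 mm, 12 mm thick, with an upright steel pin in its middle. The pin is 22 mm in diameter for 28 mm above the plate, then tapers over 30 mm to a flat tip of 8 mm diameter, 70 mm above the bench. Origin at the centre of the plate's underside, at bench height; z up; x and y along the plate's edges
- reject_tray: fixed square red open tray 140 x 140 mm outside, 130 x 130 mm inside, walls 22 mm high and 5 mm thick, floor 5 mm thick. Origin at the centre of its underside, at bench height; z up; x and y along its sides
Mind the look-alikes: they are no part of the job. There is more than one size of the reject_tray; the job needs the largest.

How it is judged (in metres and radians):
At the end, for the whole second after the job is handed in: The wide-bored bush is on the pin: lower end within 6 mm of the base plate, centred within 10 mm, upright within 10 degrees. The tight-bored bush stands in the red tray: lower end within 10 mm of its floor, inside the walls, upright within 10 degrees. Both are at rest (horizontal distance between bush_wide and gauge below 0.01 m and z of bush_wide in the frame of gauge below 0.018 m and angle between each of bush_wide, bush_tight's own z axis and vertical below 0.17 rad and linear speed of each of bush_wide, bush_tight below 0.02 m/s and x of bush_tight in the frame of reject_tray between -0.06 and 0.06 m and y of bush_tight in the frame of reject_tray between -0.06 and 0.06 m and z of bush_tight in the frame of reject_tray below 0.015 m); the robot touches nothing.
It also fails if it takes over 64 s, if anything falls off the work surface, if the arm or the gripper's body presses on something with over 40 N, if the wrist force passes 120 N, or if a joint passes its speed limit or range.

## Working session

There is one attempt and no reset: what is moved stays moved. The work goes in short steps, Python scripts to look and compute and a tool call to move; the robot and the scene stay as the last step left them, time stands still between calls to the robot, and variables do not carry over. Pictures are saved under pics/ and viewed, at most 12 in all, crops included, and the job is handed in when it is done.

Besides the shell and the picture viewer there is one more tool, called after "Emit:" as name([rows], argument=value, ...), one row to a line, values as JSON. servo_tool: Moves the arm, as the interface text tells. Its arguments: {"type":"object","properties":{"deltas":{"type":"array","items":{"type":"object","properties":{"tx":{"type":"number"},"ty":{"type":"number"},"tz":{"type":"number"},"ax":{"type":"number"},"ay":{"type":"number"},"az":{"type":"number"},"claw":{"type":"number"}}}}},"required":["deltas"]}

```bash
mkdir -p pics; cat > h.py <<'E'
from station import *
import numpy as np, cv2
def cam(name):
    c=calibration(name)
    if name=="wrist":
        s=sense();T=np.eye(4);T[:3,:3]=np.array(s["ee_rot"]);T[:3,3]=s["tcp_pos"];M=T@np.array(c["hand_eye"])
    else: M=np.array(c["cam_to_world"])
    K=np.array([[c["fx"],0,c["cx"]],[0,c["fy"],c["cy"]],[0,0,1.]])
    return K,np.array(c["dist"],float),M
def ray(C,uv,z):
    K,d,M=C;p=cv2.undistortPoints(np.array(uv,float).reshape(-1,1,2),K,d).reshape(-1,2)
    r=np.c_[p,np.ones(len(p))]@M[:3,:3].T;o=M[:3,3]
    return o+r*((z-o[2])/r[:,2])[:,None]
def proj(C,P):
    K,d,M=C;W=np.linalg.inv(M)
    return cv2.projectPoints(np.array(P,float).reshape(-1,1,3),cv2.Rodrigues(W[:3,:3])[0],W[:3,3],K,d)[0].reshape(-1,2)
E
python3 - <<'E'
from h import *
ims=[]
for n in("top","side"):
    C=cam(n);im=capture(n);cv2.imwrite(f"pics/{n}0.png",im)
    for l in("bush_wide","bush_tight","gauge","reject_tray"):
        for r in recognise(l,n):
            w=C[2]@np.r_[r["xyz"],1];print(n,l,round(r["confidence"],2),w[:3].round(3),proj(C,w[:3]).round(0))
print(sense())
E
```

```text
top bush_wide 0.76 [ 0.434 -0.179  0.051] [[415. 199.]]
top bush_tight 0.81 [ 0.614 -0.276  0.052] [[443. 140.]]
top gauge 0.69 [0.553 0.09  0.016] [[324. 165.]]
top reject_tray 0.93 [0.298 0.282 0.007] [[263. 249.]]
top reject_tray 0.66 [0.479 0.319 0.008] [[251. 191.]]
top reject_tray 0.62 [0.51  0.496 0.005] [[194. 183.]]
side bush_wide 0.61 [ 0.432 -0.167  0.035] [[365. 166.]]
side bush_tight 0.61 [ 0.612 -0.264  0.03 ] [[333. 143.]]
side gauge 0.75 [0.549 0.098 0.011] [[288. 201.]]
side reject_tray 0.97 [0.482 0.318 0.001] [[258. 255.]]
side reject_tray 0.96 [0.296 0.287 0.006] [[327. 275.]]
side reject_tray 0.78 [0.509 0.491 0.004] [[198. 294.]]
{'time_s': 0.5, 'joints': array([-5.62880175e+01,  2.20445185e+01,  4.48489323e-01, -3.02414929e-03,
       -6.84107350e+01, -1.48155338e+01]), 'joint_velocities': array([-0.03010528, -0.04790769, -0.04299657,  0.00491902,  0.04997307,
       -0.01438903]), 'effort': array([ 1.78638643e-04, -3.90071833e+01,  1.87448806e+01,  4.22076702e+00,
        1.50093623e-02, -4.75251863e-05]), 'tcp_pos': array([ 0.20241159, -0.59125526,  0.20068398]), 'ee_rot': array([[-9.46111725e-01, -3.23840399e-01, -2.46985010e-05],
       [-3.23840399e-01,  9.46111716e-01,  1.25443880e-04],
       [-1.72562550e-05,  1.26682298e-04, -9.99999992e-01]]), 'wrist_force': array([0.28115468, 0.21631909, 0.56931548]), 'moment': array([-0.01928888,  0.01528039, -0.02422519]), 'gripper_force': 0.0, 'gripper_width': 1.0019444593086326}
```

View pics/top0.png

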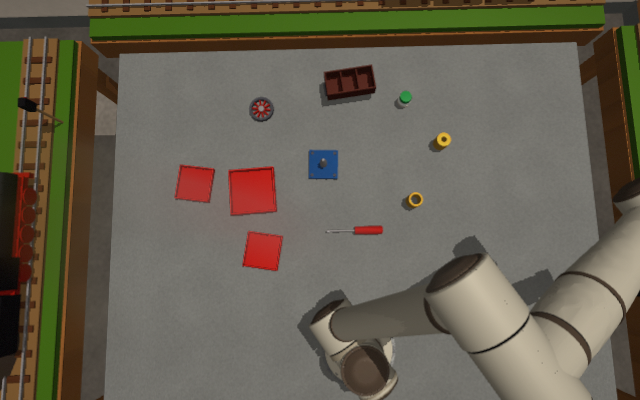

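View pics/side0.png

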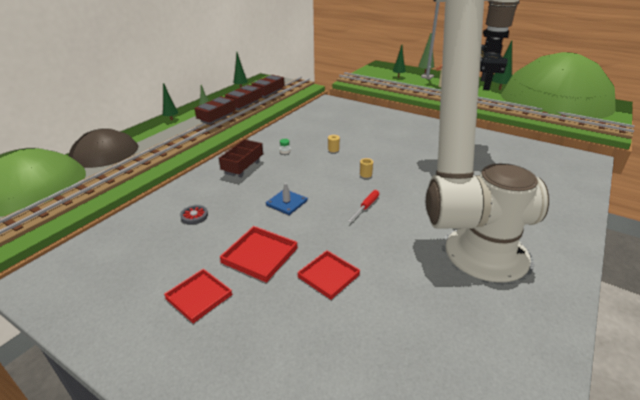

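The top view shows the bushes at (415,199), with a large bore showing bench grey, and at (443,140), with a small dark bore. The gauge is at (323,165). There are three trays, at (252,191), (263,251) and (195,184). The first looks largest, about 47 px against 36. I'll measure them and confirm in one crop.

```bash
python3 - <<'E'
from h import *
C=cam("top");im=capture("top")
for l,z in(("bush_wide",.05),("bush_tight",.05),("gauge",.012),("reject_tray",.022)):
    for r in trace(l,"top"):
        m=r["mask"].astype(np.uint8);ys,xs=np.nonzero(m)
        if len(xs)<20: continue
        (c,s,a)=cv2.minAreaRect(np.c_[xs,ys].astype(np.float32))
        b=ray(C,cv2.boxPoints((c,s,a)),z)
        e=[np.linalg.norm(b[1]-b[0]),np.linalg.norm(b[2]-b[1])]
        d=b[1]-b[0]
        print(l,round(r["confidence"],2),np.round(c),"ctr",ray(C,[c],z)[0].round(4),"size",np.round(e,3),"ang",round(np.degrees(np.arctan2(d[1],d[0]))%90,1))
a=cv2.resize(im[125:225,170:290],None,fx=4,fy=4,interpolation=cv2.INTER_CUBIC)
b=cv2.resize(im[125:215,405:455],None,fx=4.444,fy=4.444,interpolation=cv2.INTER_CUBIC)
a2=np.hstack([cv2.resize(a,(480,400)),cv2.resize(b,(222,400))]);cv2.imwrite("pics/crop.png",a2)
E
```

```text
bush_wide 0.56 [413. 200.] ctr [ 0.4342 -0.1745  0.05  ] size [0.05 0.04] ang 43.1
bush_tight 0.78 [442. 141.] ctr [ 0.613  -0.2708  0.05  ] size [0.058 0.039] ang 43.4
gauge 0.62 [323. 164.] ctr [0.5581 0.092  0.012 ] size [0.094 0.096] ang 88.5
reject_tray 0.69 [194. 183.] ctr [0.5061 0.4896 0.022 ] size [0.11  0.113] ang 84.0
reject_tray 0.65 [251. 190.] ctr [0.4791 0.3145 0.022 ] size [0.145 0.145] ang 0.9
reject_tray 0.56 [262. 250.] ctr [0.2956 0.282  0.022 ] size [0.105 0.109] ang 81.6
```

View pics/crop.png

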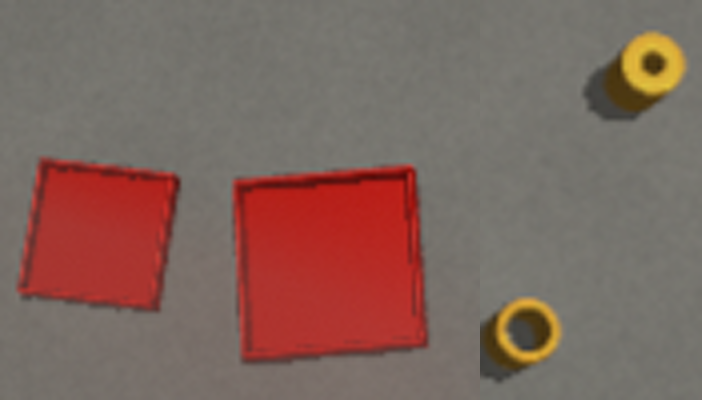

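Confirmed. The tray at (251,191) measures about 145 mm against about 110 mm for the others, so it is the reject tray. The bush at (443,140) has a thick wall and is the tight one; the bush at (415,199) has a thin wall and is the wide one. I'll move towards the tight bush.

Emit:
servo_tool([
  {"tx": -40,"ty": 13},
  {"tx": -80,"ty": 27},
  {"tx": -120,"ty": 40},
  {"tx": -160,"ty": 53},
  {"tx": -200,"ty": 67},
  {"tx": -240,"ty": 80},
  {"tx": -280,"ty": 93},
  {"tx": -320,"ty": 107},
  {"tx": -360,"ty": 120},
  {"tx": -390,"ty": 130},
  {"tx": -390,"ty": 130},
  {"tx": -390,"ty": 130},
])

```text
schema error: expected keys tx, ty, tz, ax, ay, az, claw
```

```bash
cat > look.py <<'E'
from h import *
import sys
# python look.py pic label:z ... 
s=sense();C=cam("wrist");im=capture("wrist");R=np.array(s["ee_rot"]);t=np.array(s["tcp_pos"])
cv2.imwrite("pics/"+sys.argv[1]+".png",im)
print("t",round(s["time_s"],2),"tcp",t.round(4),"w",s["gripper_width"]*87,"F",np.round(s["wrist_force"],1),"yaw",round(np.degrees(np.arctan2(R[1,0],R[0,0])),1))
for a in sys.argv[2:]:
    l,z=a.split(":");z=float(z)
    for r in recognise(l,"wrist")[:2]:
        w=(C[2]@np.r_[r["xyz"],1])[:3];print(l,"rec",round(r["confidence"],2),w.round(4),proj(C,w).round(0))
    for r in trace(l,"wrist")[:2]:
        ys,xs=np.nonzero(r["mask"])
        cs,_=cv2.findContours(r["mask"].astype(np.uint8),0,2);k=max(cs,key=cv2.contourArea)
        g=ray(C,k.reshape(-1,2),z)[:,:2].astype(np.float32);(c,sz,an)=cv2.minAreaRect(g)
        d=R.T@np.r_[c-t[:2],0]
        print(l,"trace",round(r["confidence"],2),"px",xs.min(),xs.max(),ys.min(),ys.max(),"ctr",np.round(c,4),np.round(sz,3),round(an,1),"tool d mm",(d*1000).round(1))
E
python3 look.py w1 bush_tight:.05; python3 -c "
from h import *
print(np.round(calibration('wrist')['hand_eye'],3))
C=cam('top');print(ray(C,[[415.8,199.5],[443.9,139.4]],.05))"
```

```text
t 0.75 tcp [ 0.2024 -0.5913  0.2008] w 86.94228089741884 F [-0.2 -0.   0.5] yaw -161.1
[[-0.001 -0.953 -0.304  0.083]
 [ 1.    -0.001  0.001  0.   ]
 [-0.001 -0.304  0.953 -0.184]
 [ 0.     0.     0.     1.   ]]
[[ 0.43394387 -0.18281178  0.05      ]
 [ 0.61627853 -0.27833166  0.05      ]]
```

View pics/w1.png

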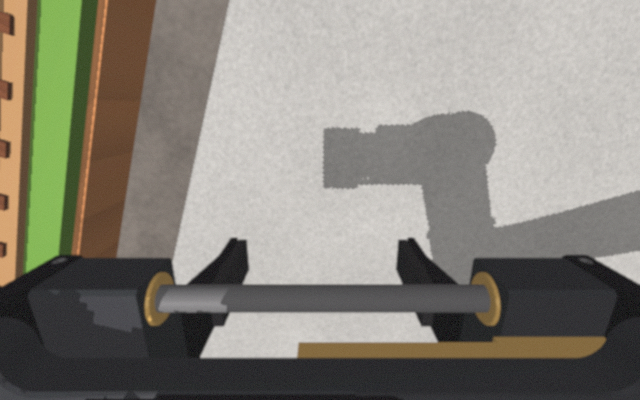

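The wrist view shows only bench and the fingers near rows 240–340. The servo call was refused because every row must carry all seven keys.

Emit:
servo_tool([
  {"tx": -20,"ty": 7,"tz": 0,"ax": 0,"ay": 0,"az": 0,"claw": 87},
  {"tx": -58,"ty": 19,"tz": 0,"ax": 0,"ay": 0,"az": 0,"claw": 87},
  {"tx": -97,"ty": 32,"tz": 0,"ax": 0,"ay": 0,"az": 0,"claw": 87},
  {"tx": -136,"ty": 45,"tz": 0,"ax": 0,"ay": 0,"az": 0,"claw": 87},
  {"tx": -175,"ty": 57,"tz": 0,"ax": 0,"ay": 0,"az": 0,"claw": 87},
  {"tx": -214,"ty": 70,"tz": 0,"ax": 0,"ay": 0,"az": 0,"claw": 87},
  {"tx": -253,"ty": 83,"tz": 0,"ax": 0,"ay": 0,"az": 0,"claw": 87},
  {"tx": -292,"ty": 96,"tz": 0,"ax": 0,"ay": 0,"az": 0,"claw": 87},
  {"tx": -331,"ty": 109,"tz": 0,"ax": 0,"ay": 0,"az": 0,"claw": 87},
  {"tx": -370,"ty": 122,"tz": 0,"ax": 0,"ay": 0,"az": 0,"claw": 87},
  {"tx": -409,"ty": 134,"tz": 0,"ax": 0,"ay": 0,"az": 0,"claw": 87},
  {"tx": -448,"ty": 147,"tz": 0,"ax": 0,"ay": 0,"az": 0,"claw": 87},
])

```text
time_s: 1.9
tcp_pos: [0.5801, -0.3057, 0.201]
ee_rot: [[-0.946, -0.324, 0.0], [-0.324, 0.946, -0.0], [-0.0, -0.0, -1.0]]
wrist_force: [0.9, -0.9, 0.6]
gripper_width: 1.002
gripper_force: 0.0
```

Emit:
servo_tool([
  {"tx": -30,"ty": 10,"tz": 0,"ax": 0,"ay": 0,"az": 0,"claw": 87},
  {"tx": -45,"ty": 15,"tz": 0,"ax": 0,"ay": 0,"az": 0,"claw": 87},
  {"tx": -45,"ty": 15,"tz": 0,"ax": 0,"ay": 0,"az": 0,"claw": 87},
  {"tx": -45,"ty": 15,"tz": 0,"ax": 0,"ay": 0,"az": 0,"claw": 87},
])

```text
time_s: 2.23
tcp_pos: [0.6165, -0.2778, 0.2002]
ee_rot: [[-0.946, -0.325, -0.001], [-0.325, 0.946, 0.0], [0.001, 0.001, -1.0]]
wrist_force: [-1.1, -0.9, 0.3]
gripper_width: 1.0
gripper_force: 0.0
```

```bash
python3 look.py w2 bush_tight:.05 bush_wide:.05
```

```text
t 2.23 tcp [ 0.6165 -0.2778  0.2002] w 86.97511327040945 F [-1.1 -0.9  0.3] yaw -161.0
bush_tight rec 0.76 [ 0.6156 -0.282   0.0525] [[318. 180.]]
bush_tight trace 0.55 px 302 340 158 201 ctr [ 0.615  -0.2789] [0.049 0.042] 12.0 tool d mm [ 1.7 -0.5  0. ]
bush_wide rec 0.76 [ 0.4381 -0.1798  0.0415] [[471.  47.]]
bush_wide trace 0.62 px 434 495 20 72 ctr [ 0.4427 -0.1884] [0.044 0.059] 44.1 tool d mm [135.3 141.    0.2]
bush_wide trace 0.17 px 551 639 179 264 ctr [0.5584 0.0534] [0.106 0.082] 87.4 tool d mm [-5.280e+01  3.321e+02  1.000e-01]
```

View pics/w2.png

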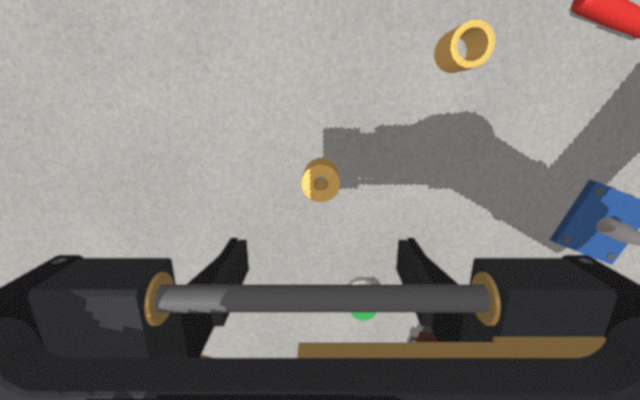

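The wrist view has the tight bush (318,180) directly below, with its small bore visible. The wide bush is at (470,45) and the gauge is at the right edge. The three fixes of the tight bush agree within 4 mm. I'll descend and grasp it high, with the TCP at z = 22 mm, so the fingers clear the tray walls later.

Emit:
servo_tool([
  {"tx": 1,"ty": -1,"tz": 25,"ax": 0,"ay": 0,"az": 0,"claw": 87},
  {"tx": 1,"ty": -1,"tz": 60,"ax": 0,"ay": 0,"az": 0,"claw": 87},
  {"tx": 1,"ty": -1,"tz": 95,"ax": 0,"ay": 0,"az": 0,"claw": 87},
  {"tx": 1,"ty": -1,"tz": 125,"ax": 0,"ay": 0,"az": 0,"claw": 87},
  {"tx": 1,"ty": -1,"tz": 150,"ax": 0,"ay": 0,"az": 0,"claw": 87},
  {"tx": 1,"ty": -1,"tz": 170,"ax": 0,"ay": 0,"az": 0,"claw": 87},
  {"tx": 1,"ty": -1,"tz": 178,"ax": 0,"ay": 0,"az": 0,"claw": 87},
  {"tx": 1,"ty": -1,"tz": 178,"ax": 0,"ay": 0,"az": 0,"claw": 87},
  {"tx": 1,"ty": -1,"tz": 178,"ax": 0,"ay": 0,"az": 0,"claw": 60},
  {"tx": 1,"ty": -1,"tz": 178,"ax": 0,"ay": 0,"az": 0,"claw": 38},
  {"tx": 1,"ty": -1,"tz": 178,"ax": 0,"ay": 0,"az": 0,"claw": 38},
  {"tx": 1,"ty": -1,"tz": 178,"ax": 0,"ay": 0,"az": 0,"claw": 38},
])

```text
time_s: 3.48
tcp_pos: [0.6167, -0.2799, 0.0245]
ee_rot: [[-0.946, -0.324, 0.003], [-0.324, 0.946, -0.001], [-0.003, -0.002, -1.0]]
wrist_force: [-0.2, 0.0, 0.0]
gripper_width: 0.781
gripper_force: 0.0
```

Emit:
servo_tool([
  {"tx": 1,"ty": 0,"tz": 0,"ax": 0,"ay": 0,"az": 0,"claw": 38},
  {"tx": 1,"ty": 0,"tz": 0,"ax": 0,"ay": 0,"az": 0,"claw": 38},
  {"tx": 1,"ty": 0,"tz": 0,"ax": 0,"ay": 0,"az": 0,"claw": 38},
  {"tx": 1,"ty": 0,"tz": 0,"ax": 0,"ay": 0,"az": 0,"claw": 38},
])

```text
time_s: 3.82
tcp_pos: [0.6151, -0.2802, 0.023]
ee_rot: [[-0.946, -0.324, 0.001], [-0.324, 0.946, -0.001], [-0.0, -0.001, -1.0]]
wrist_force: [0.2, -1.6, -0.8]
gripper_width: 0.491
gripper_force: 19.5
```

Emit:
servo_tool([
  {"tx": 0,"ty": 0,"tz": 0,"ax": 0,"ay": 0,"az": 0,"claw": 36},
  {"tx": 0,"ty": 0,"tz": -5,"ax": 0,"ay": 0,"az": 0,"claw": 36},
  {"tx": 0,"ty": 0,"tz": -20,"ax": 0,"ay": 0,"az": 0,"claw": 36},
  {"tx": 0,"ty": 0,"tz": -45,"ax": 0,"ay": 0,"az": 0,"claw": 36},
  {"tx": 0,"ty": 0,"tz": -75,"ax": 0,"ay": 0,"az": 0,"claw": 36},
  {"tx": 0,"ty": 0,"tz": -105,"ax": 0,"ay": 0,"az": 0,"claw": 36},
  {"tx": 0,"ty": 0,"tz": -135,"ax": 0,"ay": 0,"az": 0,"claw": 36},
  {"tx": 0,"ty": 0,"tz": -155,"ax": 0,"ay": 0,"az": 0,"claw": 36},
  {"tx": 0,"ty": 0,"tz": -165,"ax": 0,"ay": 0,"az": 0,"claw": 36},
  {"tx": 0,"ty": 0,"tz": -165,"ax": 0,"ay": 0,"az": 0,"claw": 36},
])

```text
time_s: 4.65
tcp_pos: [0.6155, -0.2799, 0.1896]
ee_rot: [[-0.946, -0.324, 0.003], [-0.324, 0.946, -0.0], [-0.003, -0.001, -1.0]]
wrist_force: [0.4, -0.1, -5.4]
gripper_width: 0.48
gripper_force: 30.0
```

Emit:
servo_tool([
  {"tx": -1,"ty": 10,"tz": 0,"ax": 0,"ay": 0,"az": 0,"claw": 36},
  {"tx": -3,"ty": 30,"tz": 0,"ax": 0,"ay": 0,"az": 0,"claw": 36},
  {"tx": -6,"ty": 60,"tz": 0,"ax": 0,"ay": 0,"az": 0,"claw": 36},
  {"tx": -10,"ty": 95,"tz": 0,"ax": 0,"ay": 0,"az": 0,"claw": 36},
  {"tx": -14,"ty": 130,"tz": 0,"ax": 0,"ay": 0,"az": 0,"claw": 36},
  {"tx": -18,"ty": 165,"tz": 0,"ax": 0,"ay": 0,"az": 0,"claw": 36},
  {"tx": -22,"ty": 200,"tz": 0,"ax": 0,"ay": 0,"az": 0,"claw": 36},
  {"tx": -26,"ty": 235,"tz": 0,"ax": 0,"ay": 0,"az": 0,"claw": 36},
  {"tx": -29,"ty": 270,"tz": 0,"ax": 0,"ay": 0,"az": 0,"claw": 36},
  {"tx": -33,"ty": 300,"tz": 0,"ax": 0,"ay": 0,"az": 0,"claw": 36},
  {"tx": -35,"ty": 320,"tz": 0,"ax": 0,"ay": 0,"az": 0,"claw": 36},
  {"tx": -36,"ty": 330,"tz": 0,"ax": 0,"ay": 0,"az": 0,"claw": 36},
])

```text
time_s: 5.65
tcp_pos: [0.5391, 0.0464, 0.1851]
ee_rot: [[-0.945, -0.326, -0.006], [-0.326, 0.945, -0.0], [0.005, 0.002, -1.0]]
wrist_force: [0.2, -0.9, -5.8]
gripper_width: 0.488
gripper_force: 30.0
```

```bash
python3 look.py w3 gauge:.012 reject_tray:.022
```

```text
t 5.65 tcp [0.5391 0.0464 0.1851] w 42.47155850185426 F [ 0.2 -0.9 -5.8] yaw -161.0
gauge rec 0.8 [0.544  0.0958 0.0116] [[359. 194.]]
gauge trace 0.69 px 312 398 157 242 ctr [0.5573 0.0909] [0.092 0.09 ] 87.6 tool d mm [-31.7  36.1  -0.1]
reject_tray rec 0.91 [0.5089 0.4468 0.0087] [[621. 253.]]
reject_tray rec 0.9 [0.4742 0.3171 0.01  ] [[548. 198.]]
reject_tray trace 0.85 px 465 631 131 265 ctr [0.4817 0.3057] [0.141 0.153] 3.5 tool d mm [-30.3 263.8   0.3]
reject_tray trace 0.79 px 601 639 216 282 ctr [0.5095 0.4318] [0.095 0.046] 36.1 tool d mm [-9.77e+01  3.74e+02  1.00e-01]
```

View pics/w3.png

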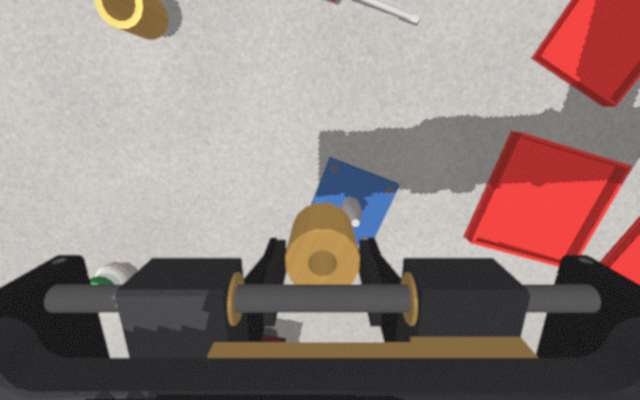

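The wrist view shows the tight bush held, with its small bore at (322,262). The gauge plate is behind it at (360,195), the pin tip is at (355,222), and the big tray is at (548,198). The tray fix agrees with the top view. I'll carry on to the tray centre and lower.

Emit:
servo_tool([
  {"tx": -3,"ty": 20,"tz": 0,"ax": 0,"ay": 0,"az": 0,"claw": 36},
  {"tx": -7,"ty": 55,"tz": 0,"ax": 0,"ay": 0,"az": 0,"claw": 36},
  {"tx": -11,"ty": 90,"tz": 0,"ax": 0,"ay": 0,"az": 0,"claw": 36},
  {"tx": -15,"ty": 125,"tz": 0,"ax": 0,"ay": 0,"az": 0,"claw": 36},
  {"tx": -19,"ty": 160,"tz": 0,"ax": 0,"ay": 0,"az": 0,"claw": 36},
  {"tx": -23,"ty": 195,"tz": 0,"ax": 0,"ay": 0,"az": 0,"claw": 36},
  {"tx": -26,"ty": 225,"tz": 0,"ax": 0,"ay": 0,"az": 0,"claw": 36},
  {"tx": -29,"ty": 250,"tz": 0,"ax": 0,"ay": 0,"az": 0,"claw": 36},
  {"tx": -31,"ty": 268,"tz": 0,"ax": 0,"ay": 0,"az": 0,"claw": 36},
  {"tx": -32,"ty": 275,"tz": 0,"ax": 0,"ay": 0,"az": 0,"claw": 36},
  {"tx": -32,"ty": 275,"tz": 0,"ax": 0,"ay": 0,"az": 0,"claw": 36},
  {"tx": -32,"ty": 275,"tz": 0,"ax": 0,"ay": 0,"az": 0,"claw": 36},
])

```text
time_s: 6.9
tcp_pos: [0.4834, 0.3133, 0.1872]
ee_rot: [[-0.946, -0.323, -0.001], [-0.323, 0.946, -0.001], [0.002, -0.001, -1.0]]
wrist_force: [0.2, 0.7, -5.6]
gripper_width: 0.487
gripper_force: 30.0
```

Emit:
servo_tool([
  {"tx": 0,"ty": 0,"tz": 20,"ax": 0,"ay": 0,"az": 0,"claw": 36},
  {"tx": 0,"ty": 0,"tz": 50,"ax": 0,"ay": 0,"az": 0,"claw": 36},
  {"tx": 0,"ty": 0,"tz": 80,"ax": 0,"ay": 0,"az": 0,"claw": 36},
  {"tx": 0,"ty": 0,"tz": 105,"ax": 0,"ay": 0,"az": 0,"claw": 36},
  {"tx": 0,"ty": 0,"tz": 125,"ax": 0,"ay": 0,"az": 0,"claw": 36},
  {"tx": 0,"ty": 0,"tz": 138,"ax": 0,"ay": 0,"az": 0,"claw": 36},
  {"tx": 0,"ty": 0,"tz": 146,"ax": 0,"ay": 0,"az": 0,"claw": 36},
  {"tx": 0,"ty": 0,"tz": 150,"ax": 0,"ay": 0,"az": 0,"claw": 36},
  {"tx": 0,"ty": 0,"tz": 150,"ax": 0,"ay": 0,"az": 0,"claw": 36},
  {"tx": 0,"ty": 0,"tz": 150,"ax": 0,"ay": 0,"az": 0,"claw": 36},
])

```text
time_s: 7.73
tcp_pos: [0.4841, 0.3145, 0.0386]
ee_rot: [[-0.946, -0.323, 0.001], [-0.323, 0.946, 0.001], [-0.002, 0.0, -1.0]]
wrist_force: [-0.3, -0.5, -5.2]
gripper_width: 0.487
gripper_force: 30.0
```

Emit:
servo_tool([
  {"tx": 0,"ty": 0,"tz": 4,"ax": 0,"ay": 0,"az": 0,"claw": 36},
  {"tx": 0,"ty": 0,"tz": 7,"ax": 0,"ay": 0,"az": 0,"claw": 36},
  {"tx": 0,"ty": 0,"tz": 9,"ax": 0,"ay": 0,"az": 0,"claw": 36},
  {"tx": 0,"ty": 0,"tz": 9,"ax": 0,"ay": 0,"az": 0,"claw": 36},
  {"tx": 0,"ty": 0,"tz": 9,"ax": 0,"ay": 0,"az": 0,"claw": 36},
])

```text
time_s: 8.15
tcp_pos: [0.4832, 0.3145, 0.0288]
ee_rot: [[-0.946, -0.324, -0.0], [-0.324, 0.946, -0.0], [0.0, -0.0, -1.0]]
wrist_force: [0.2, -0.0, -5.0]
gripper_width: 0.483
gripper_force: 30.0
```

Emit:
servo_tool([
  {"tx": 0,"ty": 0,"tz": 1,"ax": 0,"ay": 0,"az": 0,"claw": 36},
  {"tx": 0,"ty": 0,"tz": 1.5,"ax": 0,"ay": 0,"az": 0,"claw": 36},
  {"tx": 0,"ty": 0,"tz": 1.5,"ax": 0,"ay": 0,"az": 0,"claw": 36},
])

```text
time_s: 8.4
tcp_pos: [0.4835, 0.3148, 0.028]
ee_rot: [[-0.946, -0.324, 0.001], [-0.324, 0.946, 0.001], [-0.001, 0.0, -1.0]]
wrist_force: [-0.5, -0.1, -1.0]
gripper_width: 0.486
gripper_force: 30.0
```

It is resting on the floor: the weight is off the wrist. I'll release and rise, then go over to the wide bush.

Emit:
servo_tool([
  {"tx": 0,"ty": 0,"tz": 0,"ax": 0,"ay": 0,"az": 0,"claw": 60},
  {"tx": 0,"ty": 0,"tz": 0,"ax": 0,"ay": 0,"az": 0,"claw": 87},
  {"tx": 0,"ty": 0,"tz": 0,"ax": 0,"ay": 0,"az": 0,"claw": 87},
  {"tx": 0,"ty": 0,"tz": 0,"ax": 0,"ay": 0,"az": 0,"claw": 87},
  {"tx": 0,"ty": 0,"tz": 0,"ax": 0,"ay": 0,"az": 0,"claw": 87},
  {"tx": 0,"ty": 0,"tz": -10,"ax": 0,"ay": 0,"az": 0,"claw": 87},
  {"tx": 0,"ty": 0,"tz": -35,"ax": 0,"ay": 0,"az": 0,"claw": 87},
  {"tx": 0,"ty": 0,"tz": -70,"ax": 0,"ay": 0,"az": 0,"claw": 87},
  {"tx": 0,"ty": 0,"tz": -105,"ax": 0,"ay": 0,"az": 0,"claw": 87},
  {"tx": 0,"ty": 0,"tz": -140,"ax": 0,"ay": 0,"az": 0,"claw": 87},
  {"tx": 0,"ty": 0,"tz": -172,"ax": 0,"ay": 0,"az": 0,"claw": 87},
  {"tx": 0,"ty": 0,"tz": -172,"ax": 0,"ay": 0,"az": 0,"claw": 87},
])

```text
time_s: 9.4
tcp_pos: [0.4868, 0.317, 0.2084]
ee_rot: [[-0.946, -0.325, 0.013], [-0.325, 0.946, 0.01], [-0.015, 0.005, -1.0]]
wrist_force: [1.1, 0.7, 0.1]
gripper_width: 0.998
gripper_force: 0.0
```

```bash
python3 look.py w4 bush_tight:.055 reject_tray:.022 gauge:.012
```

```text
t 9.4 tcp [0.4868 0.317  0.2084] w 86.86704821020705 F [1.1 0.7 0.1] yaw -161.0
bush_tight rec 0.69 [0.483  0.315  0.0588] [[320. 176.]]
bush_tight trace 0.97 px 302 340 153 196 ctr [0.4826 0.3156] [0.049 0.043] 18.8 tool d mm [ 4.4  0.1 -0.1]
reject_tray rec 0.83 [0.4683 0.3071 0.0114] [[318. 154.]]
reject_tray rec 0.74 [0.5029 0.4978 0.0073] [[444. 223.]]
reject_tray trace 0.91 px 282 402 0 66 ctr [0.3369 0.2889] [0.063 0.125] 19.0 tool d mm [150.9  22.2  -2.2]
reject_tray trace 0.74 px 252 391 93 230 ctr [0.481  0.3126] [0.142 0.141] 4.0 tool d mm [ 6.9 -2.3 -0.1]
gauge rec 0.89 [0.5532 0.0946 0.0088] [[135. 163.]]
gauge trace 0.95 px 88 177 119 210 ctr [0.5584 0.0928] [0.097 0.095] 87.7 tool d mm [   5.1 -235.2   -1.3]
```

View pics/w4.png

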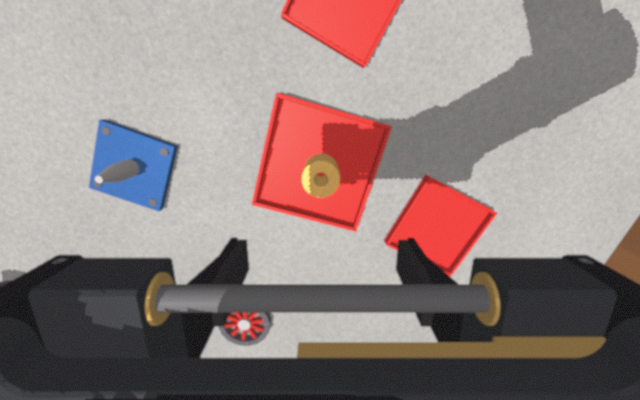

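Emit:
servo_tool([
  {"tx": 10,"ty": -20,"tz": 0,"ax": 0,"ay": 0,"az": 0,"claw": 87},
  {"tx": 25,"ty": -53,"tz": 0,"ax": 0,"ay": 0,"az": 0,"claw": 87},
  {"tx": 40,"ty": -87,"tz": 0,"ax": 0,"ay": 0,"az": 0,"claw": 87},
  {"tx": 56,"ty": -122,"tz": 0,"ax": 0,"ay": 0,"az": 0,"claw": 87},
  {"tx": 72,"ty": -157,"tz": 0,"ax": 0,"ay": 0,"az": 0,"claw": 87},
  {"tx": 88,"ty": -192,"tz": 0,"ax": 0,"ay": 0,"az": 0,"claw": 87},
  {"tx": 104,"ty": -227,"tz": 0,"ax": 0,"ay": 0,"az": 0,"claw": 87},
  {"tx": 120,"ty": -262,"tz": 0,"ax": 0,"ay": 0,"az": 0,"claw": 87},
  {"tx": 136,"ty": -297,"tz": 0,"ax": 0,"ay": 0,"az": 0,"claw": 87},
  {"tx": 152,"ty": -332,"tz": 0,"ax": 0,"ay": 0,"az": 0,"claw": 87},
  {"tx": 168,"ty": -367,"tz": 0,"ax": 0,"ay": 0,"az": 0,"claw": 87},
  {"tx": 184,"ty": -402,"tz": 0,"ax": 0,"ay": 0,"az": 0,"claw": 87},
])

```text
time_s: 10.75
tcp_pos: [0.4384, -0.1272, 0.1987]
ee_rot: [[-0.946, -0.324, -0.001], [-0.324, 0.946, -0.0], [0.001, 0.0, -1.0]]
wrist_force: [0.9, 0.3, 0.8]
gripper_width: 1.004
gripper_force: 0.0
```

Emit:
servo_tool([
  {"tx": 12,"ty": -26,"tz": 0,"ax": 0,"ay": 0,"az": 0,"claw": 87},
  {"tx": 23,"ty": -51,"tz": 0,"ax": 0,"ay": 0,"az": 0,"claw": 87},
  {"tx": 23,"ty": -51,"tz": 0,"ax": 0,"ay": 0,"az": 0,"claw": 87},
  {"tx": 23,"ty": -51,"tz": 0,"ax": 0,"ay": 0,"az": 0,"claw": 87},
])

```text
time_s: 11.08
tcp_pos: [0.4333, -0.1822, 0.1983]
ee_rot: [[-0.947, -0.321, -0.002], [-0.321, 0.947, 0.0], [0.002, 0.001, -1.0]]
wrist_force: [0.5, -0.4, -0.4]
gripper_width: 0.997
gripper_force: 0.0
```

```bash
python3 look.py w5 bush_wide:.05
```

```text
t 11.08 tcp [ 0.4333 -0.1822  0.1983] w 86.7424160028899 F [ 0.5 -0.4 -0.4] yaw -161.3
bush_wide rec 0.86 [ 0.4359 -0.1836  0.0495] [[320. 184.]]
bush_wide trace 0.76 px 301 339 159 202 ctr [ 0.4325 -0.1842] [0.049 0.042] 18.6 tool d mm [ 1.4 -1.6  0. ]
```

View pics/w5.png

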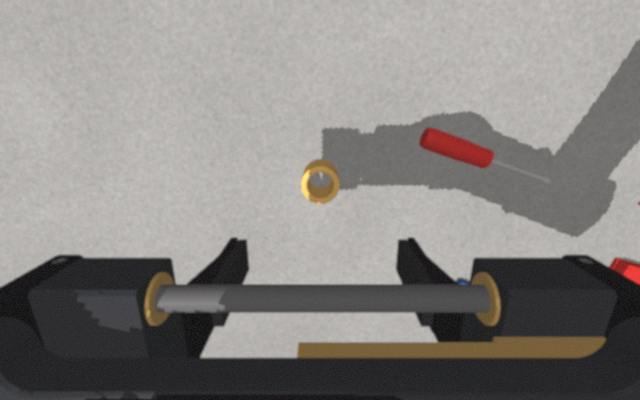

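Picture w4 shows the tight bush upright in the tray at (320,176). Picture w5 shows the wide bush at (320,182) directly below, with an open bore. I'll grasp it.

Emit:
servo_tool([
  {"tx": 1,"ty": -1,"tz": 25,"ax": 0,"ay": 0,"az": 0,"claw": 87},
  {"tx": 1,"ty": -1,"tz": 60,"ax": 0,"ay": 0,"az": 0,"claw": 87},
  {"tx": 1,"ty": -1,"tz": 95,"ax": 0,"ay": 0,"az": 0,"claw": 87},
  {"tx": 1,"ty": -1,"tz": 125,"ax": 0,"ay": 0,"az": 0,"claw": 87},
  {"tx": 1,"ty": -1,"tz": 150,"ax": 0,"ay": 0,"az": 0,"claw": 87},
  {"tx": 1,"ty": -1,"tz": 168,"ax": 0,"ay": 0,"az": 0,"claw": 87},
  {"tx": 1,"ty": -1,"tz": 176,"ax": 0,"ay": 0,"az": 0,"claw": 87},
  {"tx": 1,"ty": -1,"tz": 176,"ax": 0,"ay": 0,"az": 0,"claw": 87},
  {"tx": 1,"ty": -1,"tz": 176,"ax": 0,"ay": 0,"az": 0,"claw": 60},
  {"tx": 1,"ty": -1,"tz": 176,"ax": 0,"ay": 0,"az": 0,"claw": 36},
  {"tx": 1,"ty": -1,"tz": 176,"ax": 0,"ay": 0,"az": 0,"claw": 36},
  {"tx": 1,"ty": -1,"tz": 176,"ax": 0,"ay": 0,"az": 0,"claw": 36},
])

```text
time_s: 12.23
tcp_pos: [0.4344, -0.1824, 0.0244]
ee_rot: [[-0.946, -0.324, 0.003], [-0.324, 0.946, -0.0], [-0.002, -0.001, -1.0]]
wrist_force: [0.2, -0.6, 0.3]
gripper_width: 0.782
gripper_force: 0.0
```

Emit:
servo_tool([
  {"tx": 0,"ty": 0,"tz": 0,"ax": 0,"ay": 0,"az": 0,"claw": 36},
  {"tx": 0,"ty": 0,"tz": 0,"ax": 0,"ay": 0,"az": 0,"claw": 36},
  {"tx": 0,"ty": 0,"tz": 0,"ax": 0,"ay": 0,"az": 0,"claw": 36},
  {"tx": 0,"ty": 0,"tz": 0,"ax": 0,"ay": 0,"az": 0,"claw": 36},
  {"tx": 0,"ty": 0,"tz": 0,"ax": 0,"ay": 0,"az": 0,"claw": 36},
  {"tx": 0,"ty": 0,"tz": 0,"ax": 0,"ay": 0,"az": 0,"claw": 36},
])

```text
time_s: 12.73
tcp_pos: [0.4344, -0.1829, 0.0238]
ee_rot: [[-0.946, -0.324, 0.002], [-0.324, 0.946, -0.001], [-0.001, -0.001, -1.0]]
wrist_force: [0.7, -3.5, 2.6]
gripper_width: 0.489
gripper_force: 30.0
```

Emit:
servo_tool([
  {"tx": 0,"ty": 0,"tz": -5,"ax": 0,"ay": 0,"az": 0,"claw": 36},
  {"tx": 0,"ty": 0,"tz": -20,"ax": 0,"ay": 0,"az": 0,"claw": 36},
  {"tx": 0,"ty": 0,"tz": -45,"ax": 0,"ay": 0,"az": 0,"claw": 36},
  {"tx": 0,"ty": 0,"tz": -75,"ax": 0,"ay": 0,"az": 0,"claw": 36},
  {"tx": 0,"ty": 0,"tz": -105,"ax": 0,"ay": 0,"az": 0,"claw": 36},
  {"tx": 0,"ty": 0,"tz": -135,"ax": 0,"ay": 0,"az": 0,"claw": 36},
  {"tx": 0,"ty": 0,"tz": -158,"ax": 0,"ay": 0,"az": 0,"claw": 36},
  {"tx": 0,"ty": 0,"tz": -170,"ax": 0,"ay": 0,"az": 0,"claw": 36},
  {"tx": 0,"ty": 0,"tz": -170,"ax": 0,"ay": 0,"az": 0,"claw": 36},
  {"tx": 0,"ty": 0,"tz": -170,"ax": 0,"ay": 0,"az": 0,"claw": 36},
])

```text
time_s: 13.57
tcp_pos: [0.4323, -0.1817, 0.1923]
ee_rot: [[-0.946, -0.323, -0.002], [-0.323, 0.946, 0.002], [0.001, 0.002, -1.0]]
wrist_force: [-0.3, 0.8, -4.5]
gripper_width: 0.487
gripper_force: 30.0
```

Emit:
servo_tool([
  {"tx": -15,"ty": 12,"tz": 0,"ax": 0,"ay": 0,"az": 0,"claw": 36},
  {"tx": -40,"ty": 32,"tz": 0,"ax": 0,"ay": 0,"az": 0,"claw": 36},
  {"tx": -68,"ty": 55,"tz": 0,"ax": 0,"ay": 0,"az": 0,"claw": 36},
  {"tx": -97,"ty": 79,"tz": 0,"ax": 0,"ay": 0,"az": 0,"claw": 36},
  {"tx": -126,"ty": 102,"tz": 0,"ax": 0,"ay": 0,"az": 0,"claw": 36},
  {"tx": -155,"ty": 126,"tz": 0,"ax": 0,"ay": 0,"az": 0,"claw": 36},
  {"tx": -184,"ty": 149,"tz": 0,"ax": 0,"ay": 0,"az": 0,"claw": 36},
  {"tx": -213,"ty": 173,"tz": 0,"ax": 0,"ay": 0,"az": 0,"claw": 36},
  {"tx": -240,"ty": 195,"tz": 0,"ax": 0,"ay": 0,"az": 0,"claw": 36},
  {"tx": -260,"ty": 211,"tz": 0,"ax": 0,"ay": 0,"az": 0,"claw": 36},
  {"tx": -268,"ty": 218,"tz": 0,"ax": 0,"ay": 0,"az": 0,"claw": 36},
  {"tx": -268,"ty": 218,"tz": 0,"ax": 0,"ay": 0,"az": 0,"claw": 36},
])

```text
time_s: 14.57
tcp_pos: [0.6159, 0.1127, 0.1893]
ee_rot: [[-0.945, -0.326, -0.006], [-0.326, 0.945, -0.001], [0.006, 0.001, -1.0]]
wrist_force: [0.2, 0.1, -4.0]
gripper_width: 0.48
gripper_force: 30.0
```

Emit:
servo_tool([
  {"tx": 0,"ty": 0,"tz": 0,"ax": 0,"ay": 0,"az": 0,"claw": 36},
  {"tx": 0,"ty": 0,"tz": 0,"ax": 0,"ay": 0,"az": 0,"claw": 36},
])

```text
time_s: 14.73
tcp_pos: [0.615, 0.1096, 0.1916]
ee_rot: [[-0.946, -0.323, -0.004], [-0.323, 0.946, -0.001], [0.004, 0.0, -1.0]]
wrist_force: [0.8, -0.5, -4.7]
gripper_width: 0.487
gripper_force: 30.0
```

```bash
python3 look.py w6 gauge:.012 bush_wide:.218; python3 - <<'E'
import cv2
im=cv2.imread("pics/w6.png")[60:310,220:420];cv2.imwrite("pics/w6c.png",cv2.resize(im,None,fx=2.4,fy=2.4,interpolation=2)); print('crop scale 2.4 origin (220,60)')
E
```

```text
t 14.73 tcp [0.615  0.1096 0.1916] w 42.38168498445587 F [ 0.8 -0.5 -4.7] yaw -161.1
gauge rec 0.63 [0.5547 0.0936 0.0122] [[325. 123.]]
gauge rec 0.16 [0.4642 0.3066 0.008 ] [[527. 108.]]
gauge trace 0.78 px 273 372 73 175 ctr [0.5597 0.0911] [0.091 0.091] 88.0 tool d mm [58.3  0.4  0.2]
bush_wide rec 0.73 [0.6153 0.1087 0.2072] [[320. 248.]]
bush_wide trace 0.8 px 286 359 200 283 ctr [0.6072 0.1071] [0.051 0.042] 20.4 tool d mm [8.1 0.2 0. ]
crop scale 2.4 origin (220,60)
```

View pics/w6c.png

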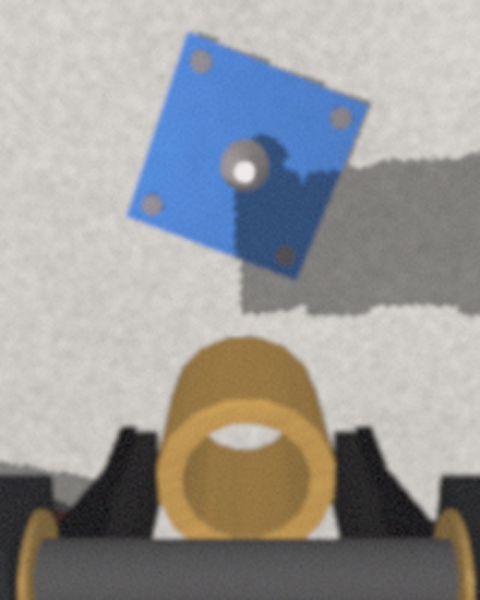

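The crop of the wrist view, now with the picture shifted back to full-frame pixels, shows the wide bush held with its bore centre at about (322.5,259). The pin tip is at (322,132) and the plate is below it.

```bash
python3 - <<'E'
from h import *
s=sense();R=np.array(s["ee_rot"]);t=np.array(s["tcp_pos"]);C=cam("wrist")
for n,uv,z in(("tip",(322.1,131.7),.07),("bore top",(322.5,259.2),t[2]+.0262)):
    w=ray(C,[uv],z)[0];print(n,w.round(4),"tool mm",(R.T@(w-t)*1000).round(1))
# plate corners -> centre at z .012
c=np.array([[190,33],[370,103],[297,279],[128,215]])/2.4+[220,60]
w=ray(C,c,.012);print("plate",w.mean(0).round(4),(R.T@(w.mean(0)-t)*1000).round(1),np.linalg.norm(np.diff(w,axis=0),axis=1).round(3))
E
```

```text
tip [0.5623 0.0921 0.07  ] tool mm [ 56.7   0.6 123.5]
bore top [0.6178 0.111  0.2198] tool mm [ -2.1   0.6 -26.2]
plate [0.5619 0.0926 0.012 ] [ 56.9   1.2 181.5] [0.09  0.091 0.09 ]
```

Emit:
servo_tool([
  {"tx": 15,"ty": 0,"tz": 0,"ax": 0,"ay": 0,"az": 0,"claw": 36},
  {"tx": 35,"ty": 0,"tz": 0,"ax": 0,"ay": 0,"az": 0,"claw": 36},
  {"tx": 52,"ty": 0.5,"tz": 0,"ax": 0,"ay": 0,"az": 0,"claw": 36},
  {"tx": 58,"ty": 0.5,"tz": 5,"ax": 0,"ay": 0,"az": 0,"claw": 36},
  {"tx": 58,"ty": 0.5,"tz": 20,"ax": 0,"ay": 0,"az": 0,"claw": 36},
  {"tx": 58,"ty": 0.5,"tz": 40,"ax": 0,"ay": 0,"az": 0,"claw": 36},
  {"tx": 58,"ty": 0.5,"tz": 60,"ax": 0,"ay": 0,"az": 0,"claw": 36},
  {"tx": 58,"ty": 0.5,"tz": 75,"ax": 0,"ay": 0,"az": 0,"claw": 36},
  {"tx": 58,"ty": 0.5,"tz": 83,"ax": 0,"ay": 0,"az": 0,"claw": 36},
  {"tx": 58,"ty": 0.5,"tz": 83,"ax": 0,"ay": 0,"az": 0,"claw": 36},
  {"tx": 58,"ty": 0.5,"tz": 83,"ax": 0,"ay": 0,"az": 0,"claw": 36},
  {"tx": 58,"ty": 0.5,"tz": 83,"ax": 0,"ay": 0,"az": 0,"claw": 36},
])

```text
time_s: 15.98
tcp_pos: [0.5626, 0.0926, 0.1115]
ee_rot: [[-0.946, -0.324, 0.003], [-0.324, 0.946, 0.001], [-0.003, -0.0, -1.0]]
wrist_force: [0.4, 0.5, -3.3]
gripper_width: 0.486
gripper_force: 30.0
```

```bash
python3 look.py w7; python3 - <<'E'
from h import *
a=cv2.imread("pics/w7.png")[140:340,240:400];b=capture("side")[150:230,250:330];c=capture("top")[130:200,280:360]
f=lambda i:cv2.resize(i,(round(i.shape[1]*400/i.shape[0]),400),interpolation=2)
a=cv2.resize(a,(320,400),interpolation=2);x=np.hstack([a,f(b)]);cv2.imwrite("pics/w7c.png",x);print(x.shape)
E
```

```text
t 15.98 tcp [0.5626 0.0926 0.1115] w 42.24243377770058 F [ 0.4  0.5 -3.3] yaw -161.1
(400, 720, 3)
```

View pics/w7c.png

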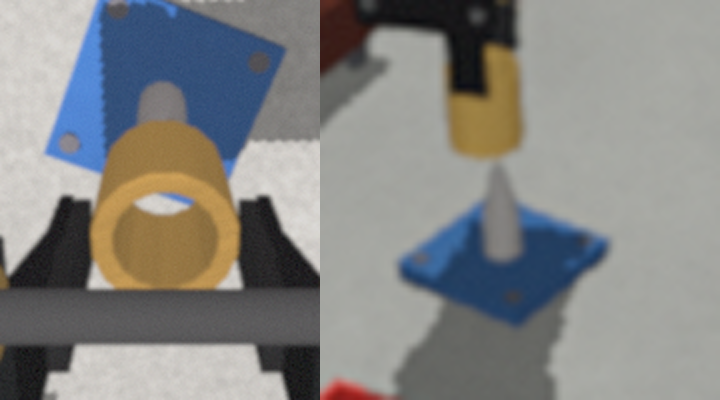

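The wrist part of the crop shows the bush and the pin on one line. In the side part, the bush sits a little left of the pin axis (bush x≈486, pin tip 497 in the crop). I'll quantify that with the side calibration.

```bash
python3 - <<'E'
from h import *
C=cam("side");s=lambda x,y:(250+(x-320)/5,150+y/5)
im=capture("side")
m=trace("bush_wide","side")
for r in m[:1]:
    ys,xs=np.nonzero(r["mask"]);print("mask",r["confidence"],xs.min(),xs.max(),ys.min(),ys.max())
zb=.1115-.0238
for p in((.5626,.0926),(.558,.092)):
    print(p,"pinbase,tip,bush bottom,top proj",proj(C,[[*p,.012],[*p,.07],[*p,zb],[*p,zb+.05]]).round(1).tolist())
P=np.array([.56,.092,.08]);q=proj(C,[P,P+[.01,0,0],P+[0,.01,0]]);print("d/cm x,y",(q[1]-q[0]).round(2),(q[2]-q[0]).round(2))
print("seen: tip",s(497,165),"bush edge bottom mid",s(486,140),"bush mid",s(487,100),"pin low mid",s(503,240))
E
```

```text
mask 0.72 275 289 159 181
(0.5626, 0.0926) pinbase,tip,bush bottom,top proj [[284.9, 198.9], [283.8, 182.3], [283.5, 177.1], [282.5, 161.8]]
(0.558, 0.092) pinbase,tip,bush bottom,top proj [[286.3, 199.2], [285.2, 182.7], [284.9, 177.4], [283.9, 162.1]]
d/cm x,y [-2.79 -0.97] [-2.09  1.56]
seen: tip (285.4, 183.0) bush edge bottom mid (283.2, 178.0) bush mid (283.4, 170.0) pin low mid (286.6, 198.0)
```

The side view puts the pin about 4 mm further along tool x, and the top view agrees (pin at 0.558, 0.092). I'll correct by +4 mm and insert gently.

Emit:
servo_tool([
  {"tx": 4,"ty": 0,"tz": 0,"ax": 0,"ay": 0,"az": 0,"claw": 36},
  {"tx": 4,"ty": 0,"tz": 5,"ax": 0,"ay": 0,"az": 0,"claw": 36},
  {"tx": 4,"ty": 0,"tz": 12,"ax": 0,"ay": 0,"az": 0,"claw": 36},
  {"tx": 4,"ty": 0,"tz": 20,"ax": 0,"ay": 0,"az": 0,"claw": 36},
  {"tx": 4,"ty": 0,"tz": 27,"ax": 0,"ay": 0,"az": 0,"claw": 36},
  {"tx": 4,"ty": 0,"tz": 33,"ax": 0,"ay": 0,"az": 0,"claw": 36},
  {"tx": 4,"ty": 0,"tz": 35,"ax": 0,"ay": 0,"az": 0,"claw": 36},
  {"tx": 4,"ty": 0,"tz": 35,"ax": 0,"ay": 0,"az": 0,"claw": 36},
])

```text
time_s: 16.9
tcp_pos: [0.5571, 0.0908, 0.0741]
ee_rot: [[-0.946, -0.324, -0.002], [-0.324, 0.946, -0.001], [0.002, -0.0, -1.0]]
wrist_force: [-0.4, 0.1, -3.7]
gripper_width: 0.483
gripper_force: 30.0
```

Emit:
servo_tool([
  {"tx": 0,"ty": 0,"tz": 4,"ax": 0,"ay": 0,"az": 0,"claw": 36},
  {"tx": 0,"ty": 0,"tz": 9,"ax": 0,"ay": 0,"az": 0,"claw": 36},
  {"tx": 0,"ty": 0,"tz": 13,"ax": 0,"ay": 0,"az": 0,"claw": 36},
  {"tx": 0,"ty": 0,"tz": 15,"ax": 0,"ay": 0,"az": 0,"claw": 36},
  {"tx": 0,"ty": 0,"tz": 15,"ax": 0,"ay": 0,"az": 0,"claw": 36},
])

```text
time_s: 17.32
tcp_pos: [0.5572, 0.0908, 0.0596]
ee_rot: [[-0.946, -0.324, -0.001], [-0.324, 0.946, -0.0], [0.001, -0.0, -1.0]]
wrist_force: [-0.2, 0.4, -2.8]
gripper_width: 0.488
gripper_force: 30.0
```

No side force, and the bush is past the taper. Continuing down to just above the plate.

Emit:
servo_tool([
  {"tx": 0,"ty": 0,"tz": 4,"ax": 0,"ay": 0,"az": 0,"claw": 36},
  {"tx": 0,"ty": 0,"tz": 9,"ax": 0,"ay": 0,"az": 0,"claw": 36},
  {"tx": 0,"ty": 0,"tz": 14,"ax": 0,"ay": 0,"az": 0,"claw": 36},
  {"tx": 0,"ty": 0,"tz": 18,"ax": 0,"ay": 0,"az": 0,"claw": 36},
  {"tx": 0,"ty": 0,"tz": 21,"ax": 0,"ay": 0,"az": 0,"claw": 36},
  {"tx": 0,"ty": 0,"tz": 22,"ax": 0,"ay": 0,"az": 0,"claw": 36},
  {"tx": 0,"ty": 0,"tz": 22,"ax": 0,"ay": 0,"az": 0,"claw": 36},
])

```text
time_s: 17.9
tcp_pos: [0.5574, 0.0909, 0.0378]
ee_rot: [[-0.946, -0.324, -0.001], [-0.324, 0.946, -0.0], [0.001, -0.0, -1.0]]
wrist_force: [0.3, 0.7, -3.6]
gripper_width: 0.485
gripper_force: 30.0
```

Emit:
servo_tool([
  {"tx": 0,"ty": 0,"tz": 1,"ax": 0,"ay": 0,"az": 0,"claw": 36},
  {"tx": 0,"ty": 0,"tz": 2,"ax": 0,"ay": 0,"az": 0,"claw": 36},
  {"tx": 0,"ty": 0,"tz": 2,"ax": 0,"ay": 0,"az": 0,"claw": 36},
  {"tx": 0,"ty": 0,"tz": 2,"ax": 0,"ay": 0,"az": 0,"claw": 87},
  {"tx": 0,"ty": 0,"tz": 2,"ax": 0,"ay": 0,"az": 0,"claw": 87},
  {"tx": 0,"ty": 0,"tz": 2,"ax": 0,"ay": 0,"az": 0,"claw": 87},
  {"tx": 0,"ty": 0,"tz": 2,"ax": 0,"ay": 0,"az": 0,"claw": 87},
  {"tx": 0,"ty": 0,"tz": 2,"ax": 0,"ay": 0,"az": 0,"claw": 87},
])

```text
time_s: 18.57
tcp_pos: [0.5581, 0.0912, 0.0369]
ee_rot: [[-0.946, -0.324, 0.001], [-0.324, 0.946, 0.0], [-0.001, -0.0, -1.0]]
wrist_force: [0.5, -0.2, -0.1]
gripper_width: 0.774
gripper_force: 0.0
```

Emit:
servo_tool([
  {"tx": 0,"ty": 0,"tz": -10,"ax": 0,"ay": 0,"az": 0,"claw": 87},
  {"tx": 0,"ty": 0,"tz": -35,"ax": 0,"ay": 0,"az": 0,"claw": 87},
  {"tx": 0,"ty": 0,"tz": -70,"ax": 0,"ay": 0,"az": 0,"claw": 87},
  {"tx": 0,"ty": 0,"tz": -105,"ax": 0,"ay": 0,"az": 0,"claw": 87},
  {"tx": 0,"ty": 0,"tz": -140,"ax": 0,"ay": 0,"az": 0,"claw": 87},
  {"tx": 0,"ty": 0,"tz": -150,"ax": 0,"ay": 0,"az": 0,"claw": 87},
  {"tx": 0,"ty": 0,"tz": -150,"ax": 0,"ay": 0,"az": 0,"claw": 87},
  {"tx": 0,"ty": 0,"tz": -150,"ax": 0,"ay": 0,"az": 0,"claw": 87},
])

```text
time_s: 19.23
tcp_pos: [0.5575, 0.0911, 0.1871]
ee_rot: [[-0.946, -0.324, 0.001], [-0.324, 0.946, 0.001], [-0.002, 0.001, -1.0]]
wrist_force: [0.7, 0.6, -0.8]
gripper_width: 0.998
gripper_force: 0.0
```

```bash
python3 look.py w8 bush_wide:.062 bush_tight:.055 gauge:.012; python3 - <<'E'
from h import *
a=cv2.imread("pics/w8.png")[100:300,200:600];b=capture("side")[140:290,210:360]
x=np.hstack([cv2.resize(a,(480,240)),cv2.resize(b,(240,240),interpolation=2)]);cv2.imwrite("pics/w8c.png",x)
E
```

```text
t 19.23 tcp [0.5575 0.0911 0.1871] w 86.85250450568333 F [ 0.7  0.6 -0.8] yaw -161.1
bush_wide rec 0.9 [0.5584 0.0937 0.0597] [[323. 188.]]
bush_wide trace 0.75 px 301 342 160 208 ctr [0.5549 0.0903] [0.051 0.043] 18.8 tool d mm [ 2.7  0.  -0. ]
bush_tight rec 0.68 [0.5593 0.0944 0.0593] [[324. 189.]]
bush_tight trace 0.84 px 498 563 163 210 ctr [0.4876 0.3014] [0.043 0.074] 1.3 tool d mm [-1.900e+00  2.216e+02  2.000e-01]
gauge rec 0.73 [0.5506 0.0893 0.011 ] [[322. 170.]]
gauge trace 0.57 px 274 370 128 222 ctr [0.5594 0.0912] [0.092 0.093] 88.1 tool d mm [-1.8 -0.6  0. ]
```

View pics/w8c.png

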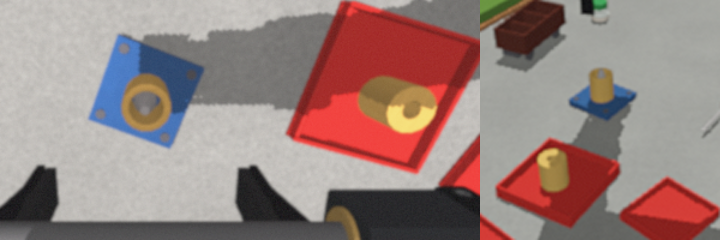

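The wide bush sits on the plate with the pin inside its bore (crop 147,102, top height about 60 mm). The tight bush stands upright in the large tray (crop 410,105). The robot is clear of both, so I'm handing the job in.

```bash
python3 -c "
from station import *
print(finish_job())"
```

```text
the job is handed in; nothing more can be done
None
```

The job is handed in with no verdict returned: the last pictures show the wide bush seated on the gauge plate over the pin, and the tight bush standing upright in the large red tray, with the arm clear, after about 19 s.

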